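# Sink plugs back in order in the under-sink drawer

### The job

Put the four white sink plugs away, standing upright: seat the one that fits snugly all the way down in the steel base, and line up the other three on the circles of the dark strip, one centred on each, by size, with the smallest in the circle next to the steel base and the largest in the circle farthest from it. Leave the jam jar and the pipe wrench where they are.

Things in the scene. Friction and masses are not known exactly. Their poses are not given: they have to be found in the camera images.
- plug_30: loose sink plug, white silicone: round body 30 mm across, 16 mm tall (lowest 10 mm tapers down to 25 mm across at the underside); on top a vertical steel knob 18 mm across, between 20 and 42 mm above the underside, on a thinner neck. Smallest of the four. Stands upright on the drawer floor at the start. Origin: centre of the underside, z up the axis.
- plug_40: loose sink plug, white silicone: round body 40 mm across, 16 mm tall (lowest 10 mm tapers down to 35 mm across at the underside); on top a vertical steel knob 18 mm across, between 20 and 42 mm above the underside, on a thinner neck. Second smallest of the four. Stands upright on the drawer floor at the start. Origin: centre of the underside, z up the axis.
- plug_52: loose sink plug, white silicone: round body 52 mm across, 16 mm tall (lowest 10 mm tapers down to 47 mm across at the underside); on top a vertical steel knob 18 mm across, between 20 and 42 mm above the underside, on a thinner neck. Second largest of the four. Stands upright on the drawer floor at the start. Origin: centre of the underside, z up the axis.
- plug_64: loose sink plug, white silicone: round body 64 mm across, 16 mm tall (lowest 10 mm tapers down to 59 mm across at the underside); on top a vertical steel knob 18 mm across, between 20 and 42 mm above the underside, on a thinner neck. Largest of the four. Stands upright on the drawer floor at the start. Origin: centre of the underside, z up the axis.
- mark_a: white circle outline, 74 mm across, on the flat top of the dark strip (an end circle, 80 mm from the middle one); only printed, nothing to seat in. Origin: circle centre on the strip's top, 6 mm above the drawer floor; y runs along the strip.
- mark_b: white circle outline, 74 mm across, on the flat top of the dark strip (the middle circle); only printed, nothing to seat in. Origin: circle centre on the strip's top, 6 mm above the drawer floor; y runs along the strip.
- mark_c: white circle outline, 74 mm across, on the flat top of the dark strip (the other end circle, 80 mm from the middle one); only printed, nothing to seat in. Origin: circle centre on the strip's top, 6 mm above the drawer floor; y runs along the strip.
- base: fixed steel base: flat foot 68 mm across and 3 mm thick carrying a round open cup, outside 52 mm, inside 44 mm across, rim 14 mm and inner floor 4 mm above its underside. It stands on the drawer floor in line with the three circles, 95 mm beyond one end circle or the other (differs from start to start). Origin: centre of the underside, on the drawer floor, 6 mm above the work surface; z up.
- jar: bystander: squat closed glass jam jar, 52 mm across, 55 mm tall, loose, standing on the drawer floor 95 mm beyond the end circle that the steel base is not next to. Origin: centre of the underside.
- wrench: bystander: chrome pipe wrench, 275 mm long, 18 mm tall, 0.6 kg, lying along y near the far wall of the shallow drawer that holds everything (walls 50 mm tall). Origin: on its underside near its middle; its own y points to the jaw.

How it is judged:
At the end, for the whole second after the job is handed in: 40 mm plug in the steel base (within 6 mm, underside under 7 mm above the base's); 30, 52, 64 mm plugs on the circles in that order away from the base, each within 12 mm of the centre, underside under 6 mm above the strip; all upright (0.12 rad) and at rest (0.02 m/s) (((horizontal distance between base and mark_a below 0.14 m and (horizontal distance between plug_30 and mark_a below 0.012 m and z of plug_30 in the frame of mark_a below 0.006 m) and (horizontal distance between plug_52 and mark_b below 0.012 m and z of plug_52 in the frame of mark_b below 0.006 m) and (horizontal distance between plug_64 and mark_c below 0.012 m and z of plug_64 in the frame of mark_c below 0.006 m)) or (horizontal distance between base and mark_c below 0.14 m and (horizontal distance between plug_30 and mark_c below 0.012 m and z of plug_30 in the frame of mark_c below 0.006 m) and (horizontal distance between plug_52 and mark_b below 0.012 m and z of plug_52 in the frame of mark_b below 0.006 m) and (horizontal distance between plug_64 and mark_a below 0.012 m and z of plug_64 in the frame of mark_a below 0.006 m))) and horizontal distance between plug_40 and base below 0.006 m and z of plug_40 in the frame of base below 0.007 m and angle between each of plug_30, plug_40, plug_52, plug_64's own z axis and vertical below 0.12 rad and linear speed of each of plug_30, plug_40, plug_52, plug_64 below 0.02 m/s); the robot touches nothing.
It fails at once if the jam jar is moved more than 30 mm or tipped over (distance of jar from where it was at the start of the episode above 0.03 m or angle between jar's own z axis and vertical above 0.5 rad).
It fails at once if the pipe wrench is moved more than 30 mm (distance of wrench from where it was at the start of the episode above 0.03 m).
It also fails if it takes over 86 s, if anything falls off the work surface, if the arm or the gripper's body presses on something with over 40 N, if the wrist force passes 120 N, or if a joint passes its speed limit or range.

### The arm

A 6-joint arm with a two-finger parallel gripper is mounted at the origin on the work surface. World frame = base frame: x ahead of the robot, y to its left, z up, the work surface at z = 0. Lengths are in m, angles in rad, forces in N, time in s.
With the tool pointing down it reaches from about 0.25 to 0.775 m from the base axis. Payload 4 kg.
Tool frame: the origin (TCP) lies between the finger pads; the fingertips stand 8 mm ahead of it and the grasp point (between the pads) lies 11 mm behind it (ctrl.finger_overhang is the distance from the TCP to the fingertips, in m); z points along the fingers, y is the line along which they close (so a half turn about z gives the same grasp; the last joint's range is limited). The gripper opens to 85 mm and grips with 20 to 120 N. Pads are 22 mm wide; open, the fingers measure 114 mm over their backs; the gripper's body (76 mm by 85 mm) begins 54 mm behind the grasp point. The pads swing forward as they close: fully open they stand 13 mm farther back than shut.
Start: joints at [-1.251, 0.087, 1.371, -0, 1.684, -0.103], TCP at [0.226, -0.502, 0.239] pointing down, gripper open.
Joint ranges: [-3.1, 3.1], [-0.76, 2.03], [0.27, 2.55], [-1.08, 4.22], [0.17, 2.65], [-2.57, 2.57]. Speed limits (rad/s): [2.79, 2.79, 3.14, 3.14, 3.14, 3.14].

### API

Orientations are given as a rotation vector (axis times angle).
In Python, from plant import ctrl, solve_ik, snapshot, hand_in gives the robot as it stands. The module is installed in compiled form; this text tells all that it offers. Calls block until the motion is done:
- ctrl.move_pose(position, orientation): joint-space move of the TCP to a pose.
- ctrl.servo_line(position, max_speed=0.15, frame=None, contact_N=None): straight line of the TCP; frame=None keeps the orientation; max_speed is the mean speed in m/s. With contact_N (N) it stops when the force on the tool has changed by that much, and returns True; else False.
- ctrl.move_joints(angles): joint-space move.
- ctrl.ungrasp() and ctrl.grab(grasp_force=None): open the fingers fully, or close them until they stop; grasp_force is the grip in N (None keeps the last).
- ctrl.wait(seconds).
- solve_ik(position, orientation): joint angles nearest the present ones, or None.
- ctrl.get_obs(): the state.
- snapshot(name): name is "side" or "top"; returns a dict with "color" (480x640x3 uint8, red, green, blue), "K" (3x3 intrinsics, pixels), "T" (4x4, takes a point from camera to world coordinates). Camera axes: x right, y up, looking along -z (the intrinsics and any distortion apply to the point x, -y, -z); pixel columns grow to the right and rows downward; lengths in m; the calibration is good to about 2 mm. A picture is of the moment at which its call begins. There is no depth.
A pose or a line that the arm cannot do raises ctrl.MotionError and nothing moves.
- hand_in(): hands the job in; it is judged then, once.
The state is a dict: "t": time; "qpos": joint angles; "joint_velocities": joint speeds; "joint_efforts": joint torques, N m; "eef_pos": TCP position; "tool_rot": TCP orientation; "force": force on the tool from outside, world axes, zero at the start; "torque": the same for the moment, N m; "opening": finger opening in m; "grasp_force": force on a finger pad.
Only numpy, scipy, OpenCV 4.12 (cv2) and the standard library are available. Lean on these libraries where they do the work, as an engineer would, in place of code of your own. Each camera call takes 0.05 s, during which the arm holds its last target. There are 200 camera calls.

## Working session

There is one attempt and no reset: what is moved stays moved. The work goes in short steps, each a Python script; the robot and the scene stay as the last script left them, time stands still between calls to the robot, and variables do not carry over. Pictures are saved under pics/ and viewed, at most 14 in all, crops included, and the job is handed in when it is done.

```bash
mkdir -p pics; python3 - <<'E'
from plant import ctrl, snapshot
import cv2,numpy as np
for n in("top","side"):
    s=snapshot(n); cv2.imwrite(f"pics/{n}0.png",s["color"][:,:,::-1]); print(n,s.keys(),s["K"].tolist(),np.round(s["T"],4).tolist())
    np.savez(f"{n}0.npz",**{k:v for k,v in s.items()})
o=ctrl.get_obs();print(o)
E
```

```text
top dict_keys(['color', 'K', 'T']) [[584.5423085648829, 0.0, 326.55246929526226], [0.0, 584.5423085648829, 240.7802994820098], [0.0, 0.0, 1.0]] [[0.0147, 0.9857, -0.1678, 0.4526], [-0.9994, 0.0091, -0.0337, -0.0125], [-0.0316, 0.1682, 0.9853, 1.0436], [0.0, 0.0, 0.0, 1.0]]
side dict_keys(['color', 'K', 'T']) [[434.20440623095516, 0.0, 312.4921866752644], [0.0, 434.20440623095516, 247.61786212963327], [0.0, 0.0, 1.0]] [[-0.8124, 0.4223, -0.4021, 0.33], [-0.583, -0.5996, 0.5482, 0.3645], [-0.0096, 0.6798, 0.7333, 0.5274], [0.0, 0.0, 0.0, 1.0]]
{'t': 0.1, 'qpos': array([-1.25106643e+00,  8.79229212e-02,  1.37210009e+00,  2.65788373e-05,
        1.68362877e+00, -1.03093128e-01]), 'joint_velocities': array([ 0.00033264, -0.00178848, -0.00343978, -0.00061523, -0.00308075,
       -0.00150749]), 'joint_efforts': array([ 2.18889123e-03, -3.53015184e+01, -3.14218318e+01, -8.71319980e-05,
        7.90812133e-03,  2.07036385e-05]), 'eef_pos': array([ 0.22555491, -0.50114671,  0.23823485]), 'tool_rot': array([-3.06964202e+00, -6.58806801e-01,  3.08220266e-04]), 'force': array([ 0.09548934,  0.10656443, -0.30853892]), 'torque': array([-0.00797547, -0.00216723,  0.009107  ]), 'grasp_force': 0.0, 'opening': 0.08523799645318943}
```

View pics/top0.png

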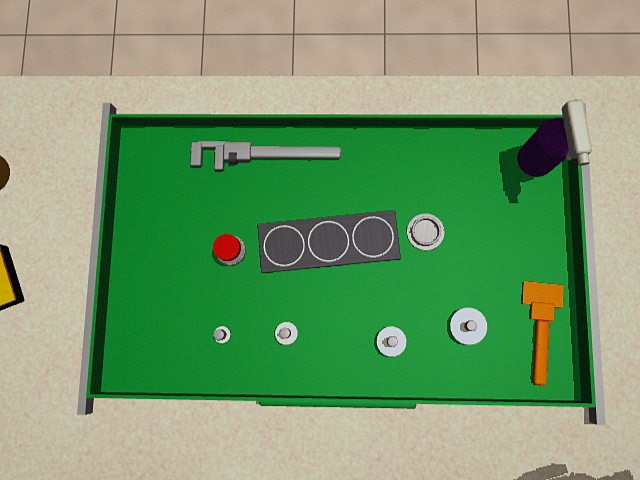

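View pics/side0.png

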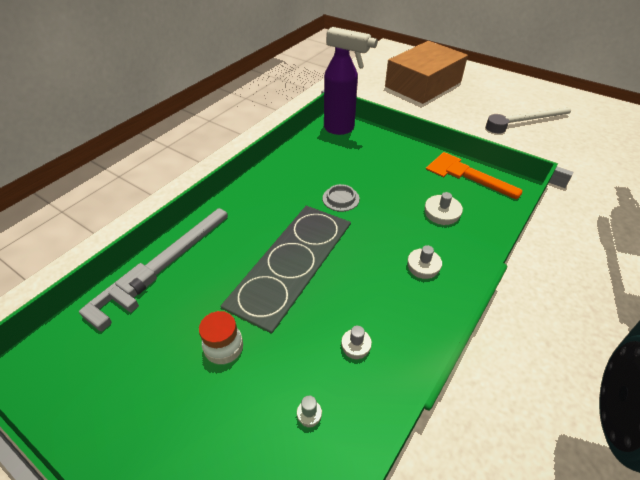

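The top view shows the plugs (30, 40, 52, 64) at about (221,335), (286,333), (391,342) and (468,326). The base is at (425,232), the circles at (373,237), (328,241) and (284,246), and the jar at (228,249). The side view agrees, and the arm hides nothing.

```bash
cat > h.py <<'E'
import numpy as np, cv2
from plant import ctrl, solve_ik, snapshot, hand_in
def cast(s,uv,z):
    uv=np.asarray(uv,float).reshape(-1,2)
    d=np.c_[(uv-s["K"][:2,2])/s["K"][0,0],np.ones(len(uv))]*[1,-1,-1]
    d=d@s["T"][:3,:3].T; c=s["T"][:3,3]
    return (c+d*((z-c[2])/d[:,2])[:,None])[:,:2]
def blobs(s):
    h=cv2.cvtColor(s["color"],cv2.COLOR_RGB2HSV)
    m=((h[...,1]<60)&(h[...,2]>60)).astype(np.uint8)   # bright grey/white
    cs,_=cv2.findContours(m,cv2.RETR_EXTERNAL,cv2.CHAIN_APPROX_NONE)
    return m,cs
def circ(p):
    (x,y),r=cv2.minEnclosingCircle(p.astype(np.float32)); return np.array([x,y]),r
E
python3 - <<'E'
from h import *
for n in("top","side"):
    s=dict(np.load(f"{n}0.npz")); m,cs=blobs(s)
    for c in cs:
        if cv2.contourArea(c)<100: continue
        a=cv2.contourArea(c); u=c.reshape(-1,2).mean(0)
        if a>2500: continue
        for z in(.009,.012,.022):
            p=cast(s,c,z); q,r=circ(p); 
            A=cv2.contourArea((p*1000).astype(np.float32)); M=cv2.moments((p*1e4).astype(np.float32))
            print(n,u.round(),z,"encl",q.round(4),"D",round(2e3*r,1),"centroid",np.round([M["m10"]/M["m00"]/1e4,M["m01"]/M["m00"]/1e4],4),"Deq",round(np.sqrt(4*A/np.pi),1))
E
```

```text
side [ 16. 462.] 0.009 encl [0.6996 0.4265] D 94.8 centroid [0.6974 0.4362] Deq 41.5
side [ 16. 462.] 0.012 encl [0.6975 0.4262] D 94.2 centroid [0.6953 0.4358] Deq 41.2
side [ 16. 462.] 0.022 encl [0.6904 0.425 ] D 92.4 centroid [0.6882 0.4344] Deq 40.4
side [309. 411.] 0.009 encl [0.4617 0.1979] D 37.4 centroid [0.461 0.198] Deq 31.3
side [309. 411.] 0.012 encl [0.4609 0.1989] D 37.2 centroid [0.4603 0.199 ] Deq 31.2
side [309. 411.] 0.022 encl [0.4584 0.2021] D 36.5 centroid [0.4577 0.2022] Deq 30.6
side [224. 348.] 0.009 encl [0.6103 0.1915] D 57.9 centroid [0.6007 0.1975] Deq 38.0
side [224. 348.] 0.012 encl [0.6087 0.1925] D 57.6 centroid [0.5992 0.1985] Deq 37.8
side [224. 348.] 0.022 encl [0.6033 0.1959] D 56.5 centroid [0.594  0.2017] Deq 37.0
side [356. 342.] 0.009 encl [0.4643 0.0835] D 50.4 centroid [0.4645 0.0848] Deq 42.3
side [356. 342.] 0.012 encl [0.4635 0.0852] D 50.1 centroid [0.4637 0.0864] Deq 42.0
side [356. 342.] 0.022 encl [0.4609 0.0906] D 49.1 centroid [0.4611 0.0918] Deq 41.2
side [424. 262.] 0.009 encl [ 0.453  -0.1018] D 70.2 centroid [ 0.4527 -0.0994] Deq 56.7
side [424. 262.] 0.012 encl [ 0.4523 -0.0991] D 69.8 centroid [ 0.452  -0.0968] Deq 56.4
side [424. 262.] 0.022 encl [ 0.4499 -0.0901] D 68.5 centroid [ 0.4496 -0.0878] Deq 55.3
side [443. 209.] 0.009 encl [ 0.4816 -0.2361] D 87.6 centroid [ 0.4808 -0.2333] Deq 70.3
side [443. 209.] 0.012 encl [ 0.4807 -0.2326] D 87.1 centroid [ 0.48   -0.2299] Deq 69.8
side [443. 209.] 0.022 encl [ 0.4778 -0.221 ] D 85.4 centroid [ 0.4771 -0.2183] Deq 68.5
side [341. 198.] 0.009 encl [ 0.6454 -0.1546] D 73.3 centroid [ 0.6453 -0.1538] Deq 67.1
side [341. 198.] 0.012 encl [ 0.6436 -0.1516] D 72.9 centroid [ 0.6435 -0.1508] Deq 66.7
side [341. 198.] 0.022 encl [ 0.6375 -0.1416] D 71.4 centroid [ 0.6374 -0.1408] Deq 65.4
```

```bash
sed -i 's/RETR_EXTERNAL/RETR_LIST/' h.py
python3 - <<'E'
from h import *
s=dict(np.load("top0.npz")); m,cs=blobs(s)
for c in cs:
    a=cv2.contourArea(c); u=c.reshape(-1,2).mean(0)
    if not(100<a<2500): continue
    for z in(.009,.012,.020,.022):
        p=cast(s,c,z); q,r=circ(p)
        A=cv2.contourArea((p*1000).astype(np.float32)); M=cv2.moments((p*1e4).astype(np.float32))
        print(u.round(),z,"encl",q.round(4),"D",round(2e3*r,1),"cen",np.round([M["m10"]/M["m00"]/1e4,M["m01"]/M["m00"]/1e4],4),"Deq",round(np.sqrt(4*A/np.pi),1))
# knob tops: crops enlarged for both views
def tile(n,pts,w=20):
    s=dict(np.load(n+"0.npz")); return np.hstack([cv2.resize(s["color"][v-w:v+w,u-w:u+w,::-1],(200,200),interpolation=cv2.INTER_CUBIC) for u,v in pts])
cv2.imwrite("pics/k.png",np.vstack([tile("top",[(221,335),(286,333),(391,342),(468,326)]),tile("side",[(309,411),(356,340),(426,260),(445,207)])]))
E
```

```text
[391. 341.] 0.009 encl [ 0.453  -0.0914] D 52.5 cen [ 0.4529 -0.0918] Deq 50.4
[391. 341.] 0.012 encl [ 0.453  -0.0912] D 52.4 cen [ 0.4529 -0.0915] Deq 50.3
[391. 341.] 0.02 encl [ 0.453  -0.0906] D 52.0 cen [ 0.4529 -0.0909] Deq 49.9
[391. 341.] 0.022 encl [ 0.453  -0.0904] D 51.9 cen [ 0.4529 -0.0908] Deq 49.8
[222. 335.] 0.009 encl [0.4598 0.205 ] D 30.3 cen [0.46   0.2047] Deq 28.6
[222. 335.] 0.012 encl [0.4597 0.2044] D 30.2 cen [0.46   0.2041] Deq 28.5
[222. 335.] 0.02 encl [0.4597 0.2027] D 30.0 cen [0.4599 0.2024] Deq 28.3
[222. 335.] 0.022 encl [0.4597 0.2023] D 29.9 cen [0.4599 0.202 ] Deq 28.2
[286. 333.] 0.009 encl [0.4642 0.0916] D 40.5 cen [0.4642 0.0918] Deq 38.8
[286. 333.] 0.012 encl [0.4641 0.0913] D 40.4 cen [0.4642 0.0915] Deq 38.6
[286. 333.] 0.02 encl [0.4641 0.0905] D 40.1 cen [0.4641 0.0907] Deq 38.3
[286. 333.] 0.022 encl [0.464  0.0903] D 40.0 cen [0.4641 0.0905] Deq 38.3
[468. 326.] 0.009 encl [ 0.4811 -0.226 ] D 65.2 cen [ 0.481  -0.2258] Deq 62.7
[468. 326.] 0.012 encl [ 0.481  -0.2253] D 65.0 cen [ 0.481  -0.2252] Deq 62.5
[468. 326.] 0.02 encl [ 0.480
[... 344 characters left out ...]
eq 23.7
[235. 254.] 0.022 encl [0.6078 0.193 ] D 53.9 cen [0.5988 0.1817] Deq 23.6
[425. 232.] 0.009 encl [ 0.6477 -0.1536] D 68.3 cen [ 0.6474 -0.1536] Deq 65.8
[425. 232.] 0.012 encl [ 0.6471 -0.1532] D 68.1 cen [ 0.6468 -0.1532] Deq 65.7
[425. 232.] 0.02 encl [ 0.6456 -0.1521] D 67.6 cen [ 0.6453 -0.1521] Deq 65.1
[425. 232.] 0.022 encl [ 0.6452 -0.1518] D 67.4 cen [ 0.6449 -0.1518] Deq 65.0
[256. 152.] 0.009 encl [0.7914 0.1398] D 279.4 cen [0.7952 0.1554] Deq 92.8
[256. 152.] 0.012 encl [0.7904 0.1393] D 278.6 cen [0.7942 0.1549] Deq 92.5
[256. 152.] 0.02 encl [0.7878 0.1382] D 276.5 cen [0.7915 0.1536] Deq 91.8
[256. 152.] 0.022 encl [0.7872 0.1379] D 275.9 cen [0.7909 0.1533] Deq 91.6
```

View pics/k.png

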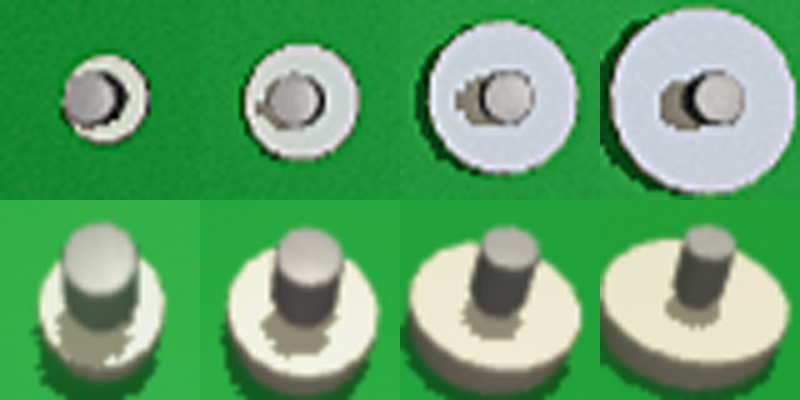

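The crops confirm upright plugs with concentric knobs, and the measured diameters match the given sizes. Next I find the circles.

```bash
python3 - <<'E'
from h import *
s=dict(np.load("top0.npz"))
v=cv2.cvtColor(s["color"],cv2.COLOR_RGB2HSV)
m=((v[...,1]<60)&(v[...,2]>110)).astype(np.uint8); roi=np.zeros_like(m); cv2.fillPoly(roi,[np.array([[262,226],[394,214],[397,257],[264,270]])],1); m&=roi
cs,_=cv2.findContours(m,cv2.RETR_EXTERNAL,cv2.CHAIN_APPROX_NONE)
Q=[]
for c in cs:
    if len(c)<40: continue
    q,r=circ(cast(s,c,.012)); el=cv2.fitEllipse(c); e=cast(s,[el[0]],.012)[0]; print(q.round(4),2e3*r,e.round(4)); Q.append(q)
Q=np.array(Q);b=np.array([.6477,-.1536]); Q=Q[np.argsort(np.linalg.norm(Q-b,axis=1))]
print(np.linalg.norm(np.diff(np.vstack([b,Q]),axis=0),axis=1))
d=Q[-1]-b; print(np.arctan2(d[1],d[0]))
print("near wall",cast(s,[[220,395],[390,402]],.05))
E
```

```text
[0.6193 0.1002] 75.70458203554153 [0.6193 0.0996]
[0.6283 0.0206] 75.60862600803375 [0.6281 0.0202]
[ 0.637 -0.059] 75.65072923898697 [ 0.6369 -0.0595]
[0.09520929 0.08005986 0.0800839 ]
1.6821069947831098
near wall [[ 0.36045294  0.19466538]
 [ 0.35421528 -0.08669972]]
```

```bash
cat >> h.py <<'E'
P={30:(.4597,.2021),40:(.464,.0904),52:(.453,-.0905),64:(.4807,-.2233)}
G={40:(.6477,-.1536),30:(.637,-.0592),52:(.6282,.0204),64:(.6193,.0999)}
GZ={40:.010,30:.012,52:.012,64:.012}   # underside height when placed
a=(.111+np.pi/2)/2; ROT=np.pi*np.array([np.cos(a),np.sin(a),0]); H=.027; UP=.12
def say(k):
    o=ctrl.get_obs(); print(k,"t",round(o["t"],2),o["eef_pos"].round(4),"open",round(o["opening"],4),"F",o["force"].round(1),"g",round(o["grasp_force"],1))
def pick(n):
    x,y=P[n]; ctrl.move_pose([x,y,UP],ROT); say("above")
    c=ctrl.servo_line([x,y,.006+H],max_speed=.08,contact_N=6); say(f"down {c}")
    ctrl.grab(40); say("grab"); ctrl.servo_line([x,y,UP],max_speed=.15); say("lift")
def place(n):
    x,y=G[n]; ctrl.move_pose([x,y,UP],ROT); say("over")
def drop(n,dx=0,dy=0):
    x,y=np.add(G[n],(dx,dy)); z=GZ[n]+H
    ctrl.servo_line([x,y,z+.015],max_speed=.12)
    c=ctrl.servo_line([x,y,z-.003],max_speed=.03,contact_N=5); say(f"set {c}")
    ctrl.ungrasp(); say("open"); ctrl.servo_line([x,y,UP],max_speed=.15); say("up")
E
python3 - <<'E'
from h import *
pick(40); place(40)
for n in("top","side"):
    s=snapshot(n); cv2.imwrite(f"pics/{n}1.png",s["color"][:,:,::-1])
E
```

```text
above t 2.42 [0.4644 0.0897 0.1203] open 0.0853 F [-0.1 -0.1 -0.4] g 0.0
down False t 3.66 [0.4646 0.0905 0.0337] open 0.0854 F [0.4 0.1 0.5] g 0.0
grab t 4.29 [0.4642 0.0904 0.0332] open 0.0168 F [-0.1  0.1  1.9] g 39.0
lift t 5.03 [0.4633 0.0903 0.119 ] open 0.0168 F [ 0.2  0.7 -0.5] g 39.0
over t 6.19 [ 0.6473 -0.1523  0.1197] open 0.0163 F [ 0.7  0.8 -0.5] g 39.0
```

View pics/side1.png

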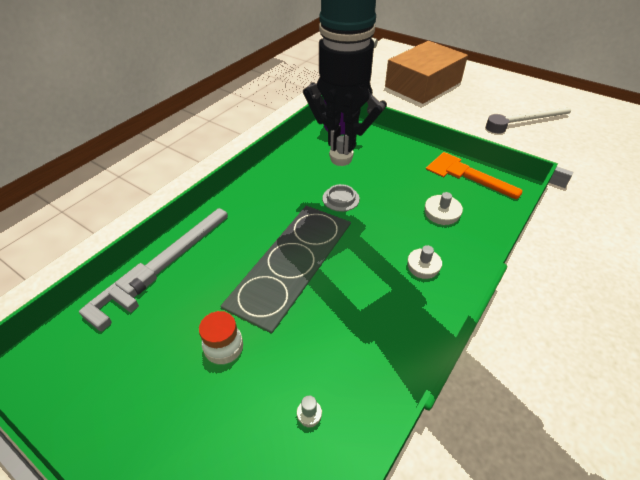

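The 40 mm plug hangs upright in the gripper at (341,155), above the base at (341,198). The rest of the scene is undisturbed.

```bash
python3 - <<'E'
from h import *
drop(40)
ctrl.move_pose([P[30][0],P[30][1],UP],ROT)
I=[]
for n,(u,v) in(("top",(425,232)),("side",(341,190))):
    s=snapshot(n); I.append(cv2.resize(s["color"][v-35:v+35,u-35:u+35,::-1],(400,400),interpolation=cv2.INTER_CUBIC))
    np.savez(f"{n}2.npz",**s)
cv2.imwrite("pics/b.png",np.hstack(I)); say("")
E
```

```text
set True t 7.53 [ 0.647  -0.1539  0.0373] open 0.0165 F [-0.7  0.7  4.1] g 39.4
open t 8.2 [ 0.6463 -0.1536  0.0363] open 0.0855 F [ 0.7 -0.  -0.4] g 0.0
up t 8.91 [ 0.6472 -0.1534  0.1191] open 0.0857 F [-0.3 -0.1  0.1] g 0.0
 t 10.5 [0.4606 0.2013 0.12  ] open 0.0853 F [ 0.5 -1.  -0.3] g 0.0
```

View pics/b.png

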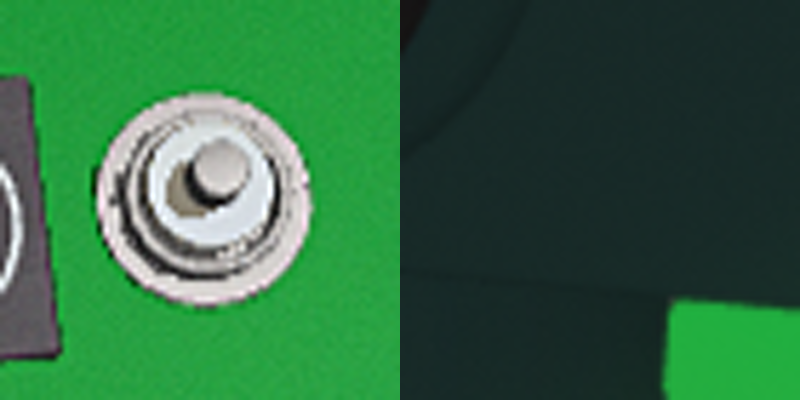

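In the top crop the plug sits inside the cup. Contact came at TCP z 0.0373, against 0.037 expected when seated. The arm blocks the side view for now. I carry on with the other three.

```bash
python3 - <<'E'
from h import *
for n in(30,52,64):
    pick(n); place(n); drop(n)
ctrl.move_pose([.226,-.502,.239],ctrl.get_obs()["tool_rot"]); ctrl.wait(.5); say("end")
for n in("top","side"):
    s=snapshot(n); cv2.imwrite(f"pics/{n}3.png",s["color"][:,:,::-1]); np.savez(f"{n}3.npz",**s)
E
```

```text
above t 10.75 [0.46   0.2017 0.1199] open 0.0853 F [-0.3 -1.2  0.2] g 0.0
down False t 11.99 [0.4603 0.2023 0.0337] open 0.0856 F [-0.5 -1.2  1. ] g 0.0
grab t 12.62 [0.4597 0.2021 0.0331] open 0.0167 F [-0.1  0.4  1.7] g 38.9
lift t 13.35 [0.4591 0.2019 0.119 ] open 0.0168 F [-0.3  0.1  0.2] g 39.0
over t 14.55 [ 0.6366 -0.0578  0.1197] open 0.0166 F [-0.4  0.7  0. ] g 39.0
set True t 15.78 [ 0.6368 -0.0593  0.0385] open 0.0165 F [-1.   0.2  3.9] g 39.9
open t 16.45 [ 0.6363 -0.0592  0.0378] open 0.0854 F [-1.   0.6  0.4] g 0.0
up t 17.15 [ 0.6364 -0.0591  0.1191] open 0.0854 F [ 0.4 -0.7 -0.1] g 0.0
above t 17.93 [ 0.4536 -0.0905  0.1197] open 0.0855 F [ 0.6 -0.2 -0.2] g 0.0
down False t 19.16 [ 0.4536 -0.0907  0.0337] open 0.0853 F [-0.4 -0.7  0.2] g 0.0
grab t 19.79 [ 0.4532 -0.0906  0.0333] open 0.0166 F [-0.5  0.7  1.8] g 39.1
lift t 20.52 [ 0.4523 -0.0903  0.119 ] open 0.0165 F [-0.2  0.8 -0.4] g 39.0
over t 21.37 [0.627  0.0198 0.1188] open 0.0167 F [ 0.9  0.3 -0.5] g 39.1
set True t 22.57 [0.6283 0.0205 0.0393] open 0.0167 F [-1.   1.1  3.5] g 39.3
open t 23.25 [0.6275 0.0205 0.0383] open 0.0855 F [-0.1  0.   0.6] g 0.0
up t 23.94 [0.6277 0.0204 0.1192] open 0.0854 F [ 0.3 -0.3 -0.1] g 0.0
above t 25.04 [ 0.4812 -0.2226  0.1197] open 0.0855 F [ 0.8  0.4 -0.3] g 0.0
down False t 26.27 [ 0.4813 -0.2236  0.0338] open 0.086 F [ 0.2 -0.5  0.2] g 0.0
grab t 26.91 [ 0.4809 -0.2234  0.0333] open 0.0162 F [-0.3 -0.5  1.4] g 39.2
lift t 27.64 [ 0.4801 -0.2229  0.1189] open 0.0163 F [-0.9  0.1 -0.8] g 39.1
over t 28.97 [0.6191 0.0986 0.1197] open 0.0162 F [-0.  -0.9 -1. ] g 39.1
set True t 30.18 [0.6194 0.1    0.0393] open 0.0163 F [-0.2  0.2  3.2] g 39.5
open t 30.85 [0.6186 0.0999 0.0382] open 0.0854 F [-0.1  0.1 -0.4] g 0.0
up t 31.54 [0.6188 0.0999 0.1192] open 0.0855 F [ 0.6  0.4 -0.2] g 0.0
end t 34.62 [ 0.2261 -0.502   0.239 ] open 0.0856 F [-0.  -0.8 -0.1] g 0.0
```

View pics/top3.png

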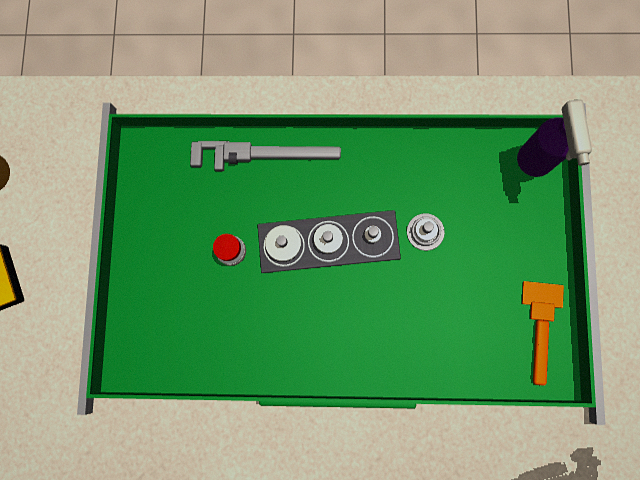

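View pics/side3.png

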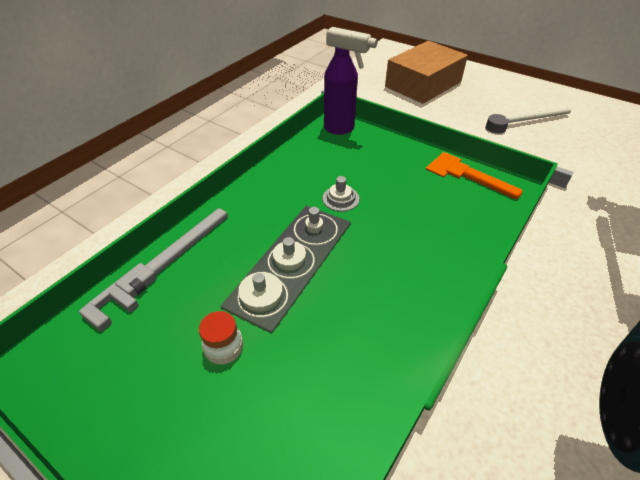

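Both views show 64, 52 and 30 on the circles at (284,245), (328,240) and (373,236), and 40 in the base at (426,231). The jar and wrench are unmoved. I check the 40 mm seating closely.

```bash
python3 - <<'E'
from h import *
s=dict(np.load("top3.npz")); b=s["color"].min(2)
I=[]
for n,(u,v) in(("top",(425,232)),("side",(341,190))):
    t=dict(np.load(n+"3.npz")); I.append(cv2.resize(t["color"][v-25:v+25,u-25:u+25,::-1],(400,400),interpolation=cv2.INTER_CUBIC))
cv2.imwrite("pics/c.png",np.hstack(I))
for n,z in((64,.028),(52,.028),(30,.028),(40,.026)):
    for T in(200,):
        m=(b>T).astype(np.uint8)
        cs,_=cv2.findContours(m,cv2.RETR_LIST,cv2.CHAIN_APPROX_NONE)
        for c in cs:
            if cv2.contourArea(c)<60: continue
            q,r=circ(cast(s,c,z)); 
            if np.linalg.norm(q-G[n])<.02: print(n,q.round(4),"off mm",((q-G[n])*1e3).round(1),"D",round(2e3*r,1))
E
```

```text
64 [0.6223 0.0999] off mm [3. 0.] D 62.1
52 [0.6315 0.0233] off mm [3.3 2.9] D 31.4
52 [0.631  0.0202] off mm [ 2.8 -0.2] D 49.9
40 [ 0.6503 -0.1522] off mm [2.6 1.4] D 33.3
40 [ 0.6485 -0.1535] off mm [0.8 0.1] D 38.0
```

View pics/c.png

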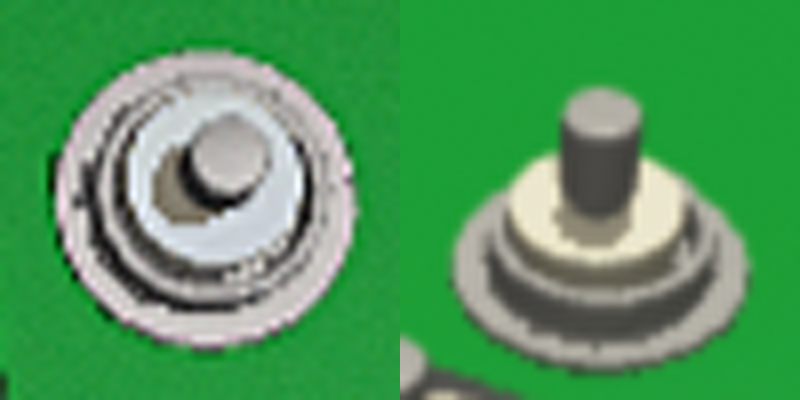

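The 40 mm plug is upright in the cup. Its underside was about 4 mm above the base's at contact, which matches the cup floor. The 64 and 52 are within about 3 mm of their circle centres, and the 30 looks centred.

```bash
python3 -c "
from plant import hand_in; print(hand_in())"
```

```text
the job is handed in; nothing more can be done
None
```

I handed the job in at about 35 s: the 40 mm plug is seated in the steel base, and the 30, 52 and 64 mm plugs stand on the circles in that order away from it, with the jar and wrench unmoved (the 30 mm plug's centring was checked only by eye).

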